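# Put the coffee things away in the caddy

## Robot

A 6-joint arm with a two-finger parallel gripper is mounted at the origin on a cart in front of the work surface, level with it; the furniture and walls round the work are solid. World frame = base frame: x ahead of the robot, y to its left, z up, the work surface at z = 0. Lengths are in m, angles in rad, forces in N, time in s.
With the tool pointing down it reaches from about 0.35 to 0.775 m from the base axis. Payload 5.5 kg.
Tool frame: the origin (TCP) lies midway between the tips of the shut fingers; the grasp point (between the pads) lies 19 mm behind it; z points along the fingers, y is the line along which they close (so a half turn about z gives the same grasp; the last joint's range is limited). The gripper opens to 85 mm and grips with 20 to 120 N. Pads are 22 mm wide; open, the fingers measure 114 mm over their backs; the gripper's body (76 mm by 85 mm) begins 54 mm behind the grasp point. The pads swing forward as they close: fully open they stand 13 mm farther back than shut.
Start: joints at [1.034, 0.313, 0.046, 1.304, 0, 1.431], TCP at [0.222, 0.53, 0.231] pointing down, gripper open.
Joint ranges: [-2.76, 2.76], [-0.86, 1.69], [-1.03, 1.26], [-2.2, 2.34], [-1.47, 1.5], [-3.14, 3.14]. Speed limits (rad/s): [2.57, 2.57, 3.14, 3.14, 3.14, 3.14].

## Interface

Orientations are given as a unit quaternion [w, x, y, z].
In Python, from workcell import env gives the robot as it stands. The module is installed in compiled form; this text tells all that it offers.
- The arm moves only by the tool carry_out, never from a script. Its argument "series" is a list of rows, each an object with "delta_rot": the turn, a rotation vector about the world's x, y, z normalised to -1 to 1, where 1 is 0.1 rad, a list of three; "travel": the shift along the world's x, y, z normalised to -1 to 1, where 1 is 0.025 m, a list of three; "fingers": the closure, from -1 (fully open) to 1 (shut). In form: [{"delta_rot": [ax, ay, az], "travel": [tx, ty, tz], "fingers": fingers}, ...]. A call has 1 to 5 rows; each row shifts and turns the commanded pose from where the row before left it; what a row does not reach is not made up. A row lasts 1/8 s, in which the tool goes at most 62.5 mm and 10.7 degrees, less where a joint would pass 70% of its speed; a pose out of reach is approached as far as the arm can. A call with a number of a shift or a turn outside -1 to 1 is refused whole. A call with a gripper value outside its range is refused whole. The fingers move at their own pace and stop on an object; "squeeze" is the grip in N (left out, the last holds). Time passes only in rows, so rows that do not move let the fingers close. It gives the time, the measured TCP pose, the force, the opening and the grip force at its end, in the units of the state.
- env.get_state(): the state, without advancing time (a new reading comes with each control period).
- env.read_camera(name): name is "side" or "top"; returns a dict with "color" (480x640x3 uint8, red, green, blue), "fx", "fy", "cx", "cy" (pixels), "world_from_camera" (4x4, takes a point from camera to world coordinates). Camera axes: x right, y up, looking along -z (the intrinsics and any distortion apply to the point x, -y, -z); pixel columns grow to the right and rows downward; lengths in m; the calibration is good to about 2 mm. A picture is of the moment at which its call begins. There is no depth.
- env.hand_in(): hands the job in; it is judged then, once.
The state is a dict: "clock": time; "joint_pos": joint angles; "qvel": joint speeds; "tau": joint torques, N m; "tcp_pos": TCP position; "orientation": TCP orientation; "wrist_force": force on the tool from outside, world axes, zero at the start; "ft_torque": the same for the moment, N m; "finger_gap": finger opening in m; "grip_force": force on a finger pad.
Only numpy, scipy, OpenCV 4.12 (cv2) and the standard library are available. Lean on these libraries where they do the work, as an engineer would, in place of code of your own. Each camera call takes 0.05 s, during which the arm holds its last target. There are 200 camera calls.

## Task

Gather the coffee things into the shallow wooden caddy: one teaspoon lying flat and the right way up in each of the two slots of the spoon rack, the tamper upright in its round rubber seat, and the small white cup that stands on the worktop, still upside down, in the middle of the steel drip grid; set the cup down rather than dropping it. The long dessert spoon and the fork do not belong there: leave them lying where they are.

Things in the scene. Friction and masses are not known exactly. Their poses are not given: they have to be found in the camera images.
- teaspoon_a: steel teaspoon, the short kind: 130 x 27 x 11 mm, lying on the worktop; origin under its middle at the underside, x along its length (to grip: across its y, at the middle, where it counts as a solid bar about 21 mm wide with bevelled sides, widest 4.5 mm above its underside: so take it low, fingertips just clear of the surface)
- teaspoon_b: steel teaspoon, nearly the same as the other: 132 x 26 x 9 mm, lying on the worktop; origin under its middle at the underside, x along its length (to grip: across its y, at the middle, where it counts as a solid bar about 21 mm wide with bevelled sides, widest 4.5 mm above its underside: so take it low, fingertips just clear of the surface)
- dessert_spoon: LOOK-ALIKE, to be left alone: long steel dessert spoon, 188 x 39 x 16 mm; origin under its middle, x along its length
- fork: LOOK-ALIKE, to be left alone: steel fork, 193 x 26 x 15 mm; origin under its middle, x along its length
- tamper: coffee tamper standing upright, 82 mm high: steel base 57 mm across and 26 mm high, wooden handle about 32 mm thick above it (grip it 50 to 70 mm up); round; origin at the centre of its underside, z up
- cup: white espresso cup, standing upside down, 61 (x) x 86 (y, with handle) x 51 mm high; origin at the underside in the middle of that 61 x 86 outline, z up. The handle points to its -y; the round body (61 mm across at the bottom, narrower above) is centred 12 mm to +y of the origin. Grip the body along x
- spoon_rack: wooden insert, 113 (x) x 198 (y) mm, along one side of the shallow dark wooden caddy. Origin at its underside, 8 mm above the worktop; floor 6 mm above the origin. Two slots run along y, centred at x = -28 and +28 mm, y = 0, each 47 x 160 mm; their ribs rise 9 mm above the floor and stand only 43 to 83 mm from the middle (room for fingers). Any teaspoon in any slot, either way round
- tamper_seat: insert in the other side of the caddy (228 x 208 mm), 103 x 98 mm: wooden board with a round black rubber ring for the tamper, inner diameter 66, outer 80, rising 10 mm above the board. Origin at the underside under the middle of the ring, 8 mm above the worktop; the board's top, on which the tamper stands, is 6 mm above the origin
- cup_bay: insert beside the tamper seat (which of the two is left and which right varies), 103 x 98 mm: flat slatted steel drip grid. Origin at the underside under its middle, 8 mm above the worktop; its top is 6 mm above the origin, and the caddy's lip round the outside 4 mm higher than that
There are look-alikes about, which are no part of the job. Leave any green look-alike of the teaspoon_a alone.

How it is judged:
By the outcome, as a careful person would: the job done as asked, in the order asked, and still so for the second after the job is handed in, with the robot touching nothing.
It also fails if it takes over 99 s, if anything falls off the work surface, if the arm or the gripper's body presses on something with over 40 N, if the wrist force passes 120 N, or if a joint passes its speed limit or range.

## Working session

There is one attempt and no reset: what is moved stays moved. The work goes in short steps, Python scripts to look and compute and a tool call to move; the robot and the scene stay as the last step left them, time stands still between calls to the robot, and variables do not carry over. Pictures are saved under pics/ and viewed, at most 14 in all, crops included, and the job is handed in when it is done.

Besides the shell and the picture viewer there is one more tool, called after "Emit:" as name(argument=value, ...) on one line, values as JSON. carry_out: Moves the arm, as the interface text tells. Its arguments: {"type":"object","properties":{"series":{"type":"array","items":{"type":"object","properties":{"delta_rot":{"type":"array","items":{"type":"number"}},"travel":{"type":"array","items":{"type":"number"}},"fingers":{"type":"number"}}}},"squeeze":{"type":"number"}},"required":["series"]}

```bash
mkdir -p pics; cat > h.py <<'E'
import numpy as np, cv2
from workcell import env
def cam(n,save=None):
    c=env.read_camera(n)
    if save: cv2.imwrite('pics/'+save,cv2.cvtColor(c['color'],cv2.COLOR_RGB2BGR))
    return c
def ray(c,u,v,z):
    M=c['world_from_camera']; d=M[:3,:3]@np.array([(u-c['cx'])/c['fx'],-(v-c['cy'])/c['fy'],-1]); o=M[:3,3]
    return o+d*(z-o[2])/d[2]
def proj(c,p):
    M=np.linalg.inv(c['world_from_camera']); q=M[:3,:3]@np.array(p)+M[:3,3]
    return c['cx']+c['fx']*q[0]/-q[2], c['cy']-c['fy']*q[1]/-q[2]
E
python3 - <<'E'
from h import *
for n in('top','side'):
    c=cam(n,n+'0.png'); print({k:(v.round(3).tolist() if hasattr(v,'round') and k!='fx' else v) for k,v in c.items() if k!='color'})
s=env.get_state(); print(s)
E
```

```text
{'fx': 443.5968689497333, 'fy': 443.5968689497333, 'cx': 320.5195837373809, 'cy': 242.1866198267368, 'world_from_camera': [[0.024, 0.988, -0.152, 0.343], [-1.0, 0.025, 0.004, -0.011], [0.008, 0.152, 0.988, 0.997], [0.0, 0.0, 0.0, 1.0]]}
{'fx': 577.8370852752196, 'fy': 577.8370852752196, 'cx': 316.3006476773387, 'cy': 239.6552306900532, 'world_from_camera': [[-1.0, -0.015, 0.019, 0.512], [0.025, -0.675, 0.737, 1.184], [0.002, 0.737, 0.676, 1.111], [0.0, 0.0, 0.0, 1.0]]}
{'clock': 0.1, 'joint_pos': array([1.03441388e+00, 3.13904989e-01, 4.50931633e-02, 1.30361800e+00,
       1.06583427e-05, 1.43121806e+00]), 'qvel': array([ 0.00046601, -0.00078136,  0.0047467 , -0.00135976, -0.00015059,
        0.00044418]), 'tau': array([ 2.80437569e-03, -4.81725955e+01,  2.99243617e+01,  1.27660934e-02,
       -6.22292191e-05, -2.24752944e-05]), 'tcp_pos': array([0.22197776, 0.52992419, 0.23050985]), 'orientation': array([-2.75847210e-04,  1.97102959e-01,  9.80382454e-01, -7.68775259e-04]), 'wrist_force': array([ 0.65548502, -0.4197744 ,  0.28510828]), 'ft_torque': array([-0.03447692, -0.01167628, -0.06320006]), 'grip_force': 0.0, 'finger_gap': 0.08547319766638381}
```

View pics/top0.png

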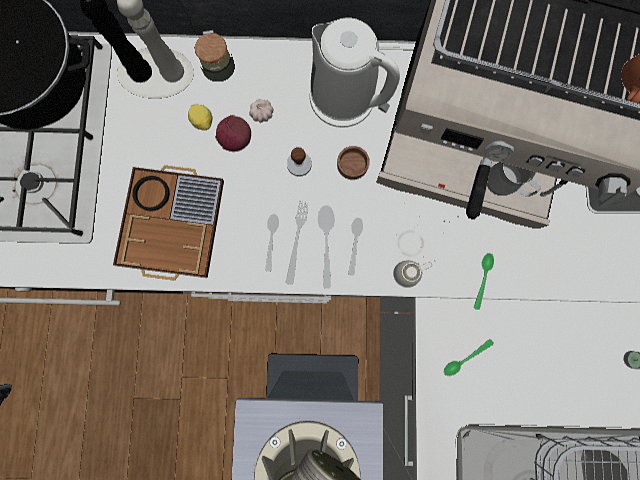

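View pics/side0.png

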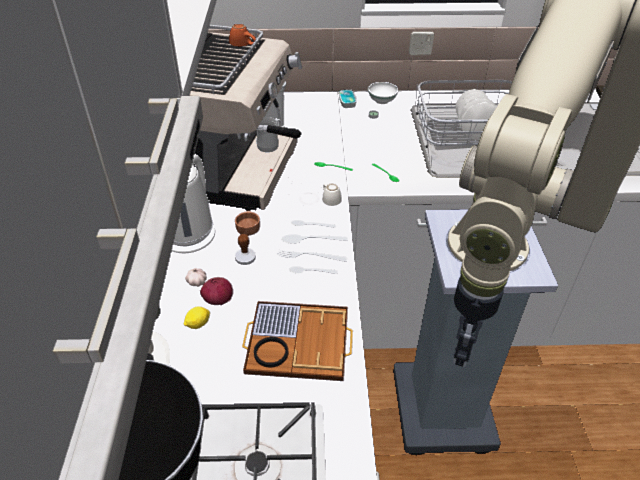

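The top view shows these items:
- **Caddy:** about (170,220), with the ring at upper left (152,193), the grid at (196,198) and the rack below.
- **Short spoons:** (272,243) and (356,246).
- **Fork and long spoon:** fork at (297,243), long spoon at (326,246).
- **Tamper and cup:** tamper at (299,160), cup at (408,272).
- **Other objects:** green spoons at (484,280) and (468,358), and a brown bowl at (353,162).

I'll enlarge to confirm.

```bash
python3 - <<'E'
from h import *
c=cam('top'); im=cv2.cvtColor(c['color'],cv2.COLOR_RGB2BGR)
cv2.imwrite('pics/top0a.png',cv2.resize(im[140:300,250:450],None,fx=4,fy=3.75,interpolation=cv2.INTER_CUBIC)[:600])
cv2.imwrite('pics/top0b.png',cv2.resize(im[155:285,105:235],None,fx=4.6,fy=4.6,interpolation=cv2.INTER_CUBIC))
d=cam('side'); sm=cv2.cvtColor(d['color'],cv2.COLOR_RGB2BGR)
cv2.imwrite('pics/side0a.png',cv2.resize(sm[170:290,210:370],None,fx=5,fy=5,interpolation=cv2.INTER_CUBIC))
# spoon segmentation
for name,(u0,u1,v0,v1) in dict(A=(262,282,208,276),fork=(284,312,195,290),D=(314,338,200,292),B=(344,368,212,280)).items():
    g=im[v0:v1,u0:u1].astype(int).mean(2); m=(g<215)
    n,l,st,_=cv2.connectedComponentsWithStats(m.astype(np.uint8)); k=1+st[1:,4].argmax(); ys,xs=np.where(l==k)
    P=np.array([ray(c,u0+x,v0+y,0.004)[:2] for x,y in zip(xs,ys)])
    (cx,cy),(w,h),a=cv2.minAreaRect((P*1000).astype(np.float32)); print(name,st[k],cx,cy,w,h,a, np.median(g))
for n,uv,z in(('cup',(408,272),.05),('tamper',(298,153),.08)): print(n,ray(c,*uv,z))
E
```

```text
A [   0    0   20   68 1360] 495.6534423828125 96.55491638183594 154.00680541992188 43.461673736572266 2.1733405590057373 203.33333333333334
fork [   0    0   28   95 2651] 496.8592224121094 37.985992431640625 215.48287963867188 62.10686492919922 1.5848016738891602 203.66666666666666
D [   0    0   24   92 2208] 490.387451171875 -26.46402359008789 208.1212158203125 52.86671447753906 1.5116925239562988 203.33333333333334
B [   0    0   24   68 1632] 491.40704345703125 -94.29156494140625 153.75840759277344 52.699119567871094 0.9366981983184814 203.33333333333334
cup [ 0.42921072 -0.20326879  0.05      ]
tamper [0.67768062 0.03895551 0.08      ]
```

View pics/top0a.png

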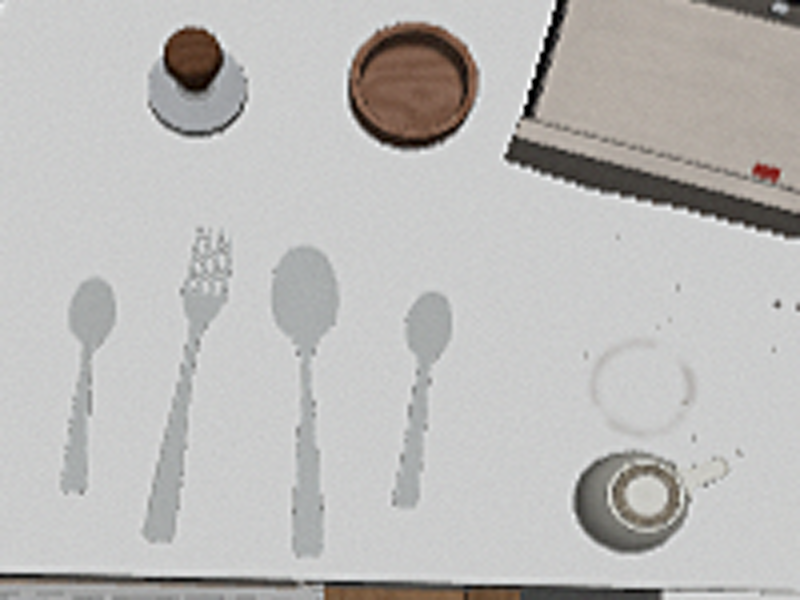

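View pics/top0b.png

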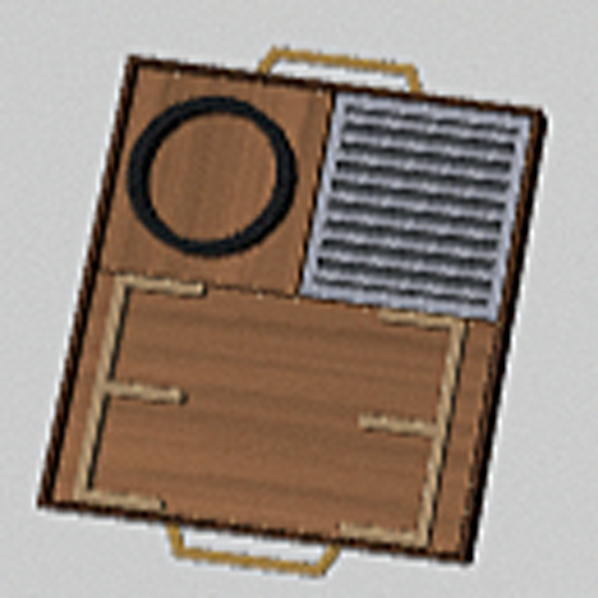

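View pics/side0a.png

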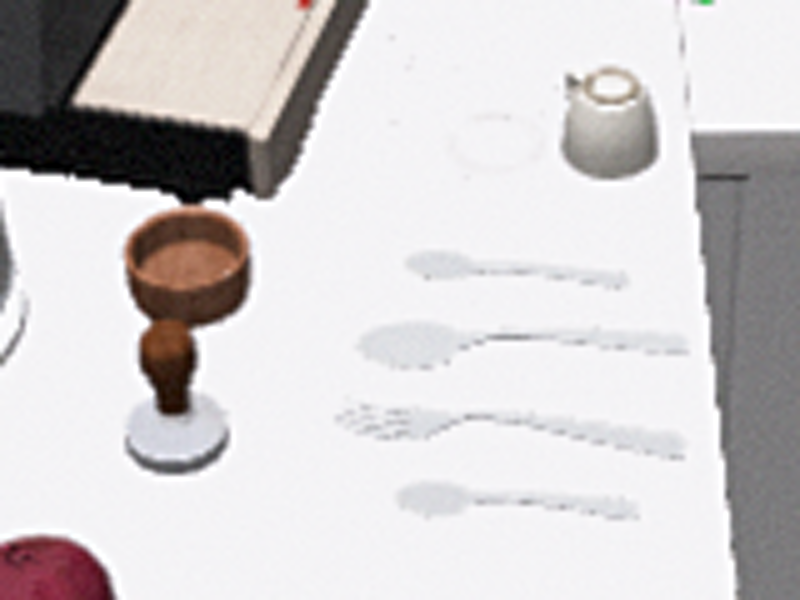

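Confirmed: the two teaspoons are the short steel ones at (272,243) and (356,246). They're much shorter than the dessert spoon at (326,246), the fork has tines, and the green spoons are excluded. The white cup at (408,272) has its handle towards the upper right. The tamper base is at about (299,162).

In the caddy, the ring centre is at about (151,193), the grid at about (196,200) and the middle of the rack at about (164,244). Now measuring precisely.

```bash
python3 - <<'E'
from h import *
c=cam('top'); im=cv2.cvtColor(c['color'],cv2.COLOR_RGB2BGR).astype(int)
d=cam('side'); sm=cv2.cvtColor(d['color'],cv2.COLOR_RGB2BGR).astype(int)
print(im[243,268:300].mean(1).round(), sm[255,280:284])
for name,(u0,u1,v0,v1) in dict(A=(262,282,208,276),B=(344,368,212,280)).items():
    g=im[v0:v1,u0:u1].mean(2); m=(g<190)
    n,l,st,_=cv2.connectedComponentsWithStats(m.astype(np.uint8)); k=1+st[1:,4].argmax(); ys,xs=np.where(l==k)
    P=np.array([ray(c,u0+x,v0+y,0.004)[:2] for x,y in zip(xs,ys)])
    (cx,cy),(w,h),a=cv2.minAreaRect((P*1000).astype(np.float32)); 
    vx,vy,_,_=cv2.fitLine(P.astype(np.float32),cv2.DIST_L2,0,.01,.01).ravel()
    print(name,st[k],cx,cy,w,h,a,'axis deg',np.degrees(np.arctan2(vy/np.sign(vx),abs(vx))))
def B(u,v): return 105+u/4.6-.4,155+v/4.6-.4
def S(u,v): return 210+u/5-.4,170+v/5-.4
pts=dict(ring=((212,176),.024),g1=((337,93),.014),g2=((532,118),.014),g3=((496,318),.014),g4=((302,295),.014),
 r1=((122,278),.023),r2=((465,318),.023),r3=((425,545),.023),r4=((78,500),.023))
W={k:ray(c,*B(*uv),z) for k,(uv,z) in pts.items()}
for k,p in W.items(): print(k,(p*1000).round(1)[:2])
m=lambda s:(sum(W[s+str(i)] for i in range(1,5))/4)
ring,G,R=W['ring'],m('g'),m('r'); print('G',G,'R',R)
print('d ring-G',np.linalg.norm((ring-G)[:2]),'mid->R',np.linalg.norm(((ring+G)/2-R)[:2]))
e=(ring-G)[:2]; print('ang y axis',np.degrees(np.arctan2(e[1],e[0])), 'x-axis from R',np.degrees(np.arctan2(*((ring+G)/2-R)[[1,0]])))
for n,p in(('ring',ring),('G',G),('R',R)): print(n,'side px',proj(d,p))
# cup/tamper
A=lambda u,v:(250+u/4-.4,140+v/3.75-.4)
for n,uv,z in(('cup rim L',(574,502),.0),('cup rim bottom',(630,553),.0),('cup rim R',(688,505),.0),('cup top',(648,495),.051),('handle',(722,465),.03),
 ('tamp L',(148,90),.026),('R',(247,90),.026),('bot',(196,136),0.0),('knob',(193,55),.075)): print(n,(ray(c,*A(*uv),z)*1000).round(1))
for n,uv,z in(('S cup top',(610,85),.051),('cup L',(562,140),.005),('cup R',(658,150),.005),('cup bot',(612,179),0),('handle',(572,80),.035),
 ('tamp L',(127,430),.026),('R',(229,430),.026),('bot',(176,473),0),('knob top',(172,335),.075),
 ('spA bowl',(396,498),.004),('spA end',(638,511),.004),('spB bowl',(405,265),.004),('spB end',(628,281),.004)): print(n,(ray(d,*S(*uv),z)*1000).round(1))
E
```

```text
[210. 172. 166. 167. 189. 211. 202. 205. 205. 204. 204. 204. 206. 204.
 204. 204. 204. 203. 205. 205. 202. 205. 206. 203. 206. 208. 166. 165.
 169. 156. 208. 206.] [[235 231 230]
 [236 233 233]
 [229 225 228]
 [202 196 197]]
A [  3   6  14  58 364] 493.08367919921875 95.74436950683594 25.410459518432617 130.91079711914062 89.89446258544922 axis deg -3.5870547
B [  4   6  15  58 377] 488.8021240234375 -93.57492065429688 25.847917556762695 131.73934936523438 87.21308135986328 axis deg -6.276166
ring [595.5 370.2]
g1 [642.1 315.7]
g2 [631.9 218.1]
g3 [530.3 229.7]
g4 [539.3 325.3]
r1 [543.7 410. ]
r2 [528.2 242.5]
r3 [417.7 254.5]
r4 [435.  421.3]
G [0.58591356 0.2721856  0.014     ] R [0.48114145 0.33209051 0.023     ]
d ring-G 0.09852600484864836 mid->R 0.11008559203164762
ang y axis 84.4375062843499 x-axis from R -5.668723256705582
ring side px (np.float64(270.87553661632455), np.float64(349.395657486485))
G side px (np.float64(276.3378331908191), np.float64(319.0836504637575))
R side px (np.float64(319.9452560274747), np.float64(335.5430450582629))
cup rim L [ 429.6 -179.8    0. ]
cup rim bottom [ 399.9 -211.2    0. ]
cup rim R [ 429.4 -244.1    0. ]
cup top [ 430.2 -210.8   51. ]
handle [ 450.7 -256.    30. ]
tamp L [671.5  67.   26. ]
R [673.   10.7  26. ]
bot [651.4  40.1   0. ]
knob [676.6  39.5  75. ]
S cup top [ 430.3 -208.2   51. ]
cup L [ 458.7 -213.6    5. ]
cup R [ 400.2 -202.5    5. ]
cup bot [ 429.3 -181.1    0. ]
handle [ 452.2 -234.8   35. ]
tamp L [702.4  59.   26. ]
R [647.4  60.3  26. ]
bot [677.6  66.3   0. ]
knob top [675.5  37.4  75. ]
spA bowl [557.7  92.1   4. ]
spA end [428.2 104.8   4. ]
spB bowl [554.4 -99.3   4. ]
spB end [424.5 -82.1   4. ]
```

Measured poses in mm:

| Item | Position | Notes |
|---|---|---|
| Spoon A | (493, 96) | axis −3.6° |
| Spoon B | (489, −93.5) | axis −6.3° |
| Tamper | (675, 39) | |
| Cup body | (430, −211) | |
| Ring | (595, 370) | |
| Grid | (586, 272) | |
| Rack | (482, 332) | yaw −5.6° |

The sizes agree with the description: ring to grid is 98.5, the spoons measure 131 long, and the two cameras match. Now moving to spoon A.

Emit:
carry_out(series=[{"travel": [0.6,-0.96,-0.31],"delta_rot": [0,0,0.185],"fingers": -0.05},{"travel": [0.6,-0.96,-0.31],"delta_rot": [0,0,0.185],"fingers": -0.05},{"travel": [0.6,-0.96,-0.31],"delta_rot": [0,0,0.185],"fingers": -0.05},{"travel": [0.6,-0.96,-0.31],"delta_rot": [0,0,0.185],"fingers": -0.05},{"travel": [0.6,-0.96,-0.31],"delta_rot": [0,0,0.185],"fingers": -0.05}], squeeze=40)

```text
clock: 0.92
tcp_pos: [0.2976, 0.4095, 0.1924]
orientation: [0.0, 0.151, 0.989, 0.0]
wrist_force: [0.1, 0.0, 0.4]
finger_gap: 0.045
grip_force: 0.0
```

Emit:
carry_out(series=[{"travel": [0.6,-0.96,-0.31],"delta_rot": [0,0,0.185],"fingers": -0.05},{"travel": [0.6,-0.96,-0.31],"delta_rot": [0,0,0.185],"fingers": -0.05},{"travel": [0.6,-0.96,-0.31],"delta_rot": [0,0,0.185],"fingers": -0.05},{"travel": [0.6,-0.96,-0.31],"delta_rot": [0,0,0.185],"fingers": -0.05},{"travel": [0.6,-0.96,-0.31],"delta_rot": [0,0,0.185],"fingers": -0.05}])

```text
clock: 1.55
tcp_pos: [0.3727, 0.2896, 0.1537]
orientation: [0.0, 0.105, 0.994, 0.0]
wrist_force: [-0.1, 0.2, 0.1]
finger_gap: 0.0446
grip_force: 0.0
```

Emit:
carry_out(series=[{"travel": [0.6,-0.96,-0.31],"delta_rot": [0,0,0.185],"fingers": -0.05},{"travel": [0.6,-0.96,-0.31],"delta_rot": [0,0,0.185],"fingers": -0.05},{"travel": [0.6,-0.96,-0.31],"delta_rot": [0,0,0.185],"fingers": -0.05},{"travel": [0.6,-0.96,-0.31],"delta_rot": [0,0,0.185],"fingers": -0.05},{"travel": [0.6,-0.96,-0.31],"delta_rot": [0,0,0.185],"fingers": -0.05}])

```text
clock: 2.17
tcp_pos: [0.4477, 0.1695, 0.1149]
orientation: [0.0, 0.059, 0.998, 0.0]
wrist_force: [0.3, 0.6, 0.7]
finger_gap: 0.045
grip_force: 0.0
```

Emit:
carry_out(series=[{"travel": [0.6,-0.96,-0.31],"delta_rot": [0,0,0.185],"fingers": -0.05},{"travel": [0.6,-0.96,-0.31],"delta_rot": [0,0,0.185],"fingers": -0.05},{"travel": [0.6,-0.96,-0.31],"delta_rot": [0,0,0.185],"fingers": -0.05},{"travel": [0,0,0],"delta_rot": [0,0,0],"fingers": -0.05},{"travel": [0,0,0],"delta_rot": [0,0,0],"fingers": -0.05}])

```text
clock: 2.8
tcp_pos: [0.4918, 0.0986, 0.0919]
orientation: [-0.0, 0.032, 0.999, 0.0]
wrist_force: [0.1, 0.1, -0.2]
finger_gap: 0.0452
grip_force: 0.0
```

Emit:
carry_out(series=[{"travel": [0.04,-0.08,-0.9],"delta_rot": [0,0,0],"fingers": -0.05},{"travel": [0,0,-0.9],"delta_rot": [0,0,0],"fingers": -0.05},{"travel": [0,0,-0.9],"delta_rot": [0,0,0],"fingers": -0.05},{"travel": [0,0,-0.7],"delta_rot": [0,0,0],"fingers": -0.05},{"travel": [0,0,-0.12],"delta_rot": [0,0,0],"fingers": -0.05}])

```text
clock: 3.42
tcp_pos: [0.4918, 0.0973, 0.0032]
orientation: [-0.001, 0.031, 1.0, 0.0]
wrist_force: [0.7, -0.4, 0.4]
finger_gap: 0.0447
grip_force: 0.0
```

Emit:
carry_out(series=[{"travel": [0,0,0],"delta_rot": [0,0,0],"fingers": 0.3},{"travel": [0,0,0],"delta_rot": [0,0,0],"fingers": 1},{"travel": [0,0,0],"delta_rot": [0,0,0],"fingers": 1},{"travel": [0,0,0],"delta_rot": [0,0,0],"fingers": 1}])

```text
clock: 3.92
tcp_pos: [0.4941, 0.0965, 0.0061]
orientation: [0.001, 0.032, 0.999, 0.0]
wrist_force: [-3.9, 0.2, 12.2]
finger_gap: 0.0142
grip_force: 36.3
```

The fingers rode up the bevel, with a gap of 14 mm and an upward force. I'll reopen and grip lower.

Emit:
carry_out(series=[{"travel": [0,0,0],"delta_rot": [0,0,0],"fingers": 0.1},{"travel": [0,0,0],"delta_rot": [0,0,0],"fingers": 0.1},{"travel": [0,0,-0.12],"delta_rot": [0,0,0],"fingers": 0.1},{"travel": [0,0,0],"delta_rot": [0,0,0],"fingers": 0.2}])

```text
clock: 4.42
tcp_pos: [0.4929, 0.0963, 0.0004]
orientation: [-0.0, 0.032, 0.999, 0.0]
wrist_force: [-0.4, 0.6, -0.0]
finger_gap: 0.0342
grip_force: 0.0
```

Emit:
carry_out(series=[{"travel": [0,0,-0.06],"delta_rot": [0,0,0],"fingers": 0.35},{"travel": [0,0,0],"delta_rot": [0,0,0],"fingers": 0.35}])

```text
clock: 4.68
tcp_pos: [0.4932, 0.0964, -0.0003]
orientation: [-0.0, 0.032, 0.999, 0.0]
wrist_force: [-2.4, -1.2, 6.5]
finger_gap: 0.0277
grip_force: 3.1
```

Emit:
carry_out(series=[{"travel": [0,0,0],"delta_rot": [0,0,0],"fingers": 0.5},{"travel": [0,0,0],"delta_rot": [0,0,0],"fingers": 0.6},{"travel": [0,0,0],"delta_rot": [0,0,0],"fingers": 0.6}])

```text
clock: 5.05
tcp_pos: [0.4939, 0.0964, 0.0003]
orientation: [0.001, 0.032, 0.999, 0.0]
wrist_force: [-1.4, -0.1, 9.0]
finger_gap: 0.0192
grip_force: 39.6
```

Emit:
carry_out(series=[{"travel": [0,0,0.1],"delta_rot": [0,0,0],"fingers": 1},{"travel": [0,0,0.9],"delta_rot": [0,0,0],"fingers": 1},{"travel": [0,0,0.9],"delta_rot": [0,0,0],"fingers": 1},{"travel": [0,0,0.9],"delta_rot": [0,0,0],"fingers": 1}])

```text
clock: 5.55
tcp_pos: [0.4929, 0.0964, 0.0697]
orientation: [-0.0, 0.032, 0.999, 0.0]
wrist_force: [0.1, -0.4, 0.3]
finger_gap: 0.0193
grip_force: 39.0
```

```bash
python3 - <<'E'
from h import *
c=cam('side'); im=c['color'][200:360,200:400]
cv2.imwrite('pics/s1.png',cv2.resize(cv2.cvtColor(im,cv2.COLOR_RGB2BGR),None,fx=3.7,fy=3.7))
E
```

```text
(no output)
```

View pics/s1.png

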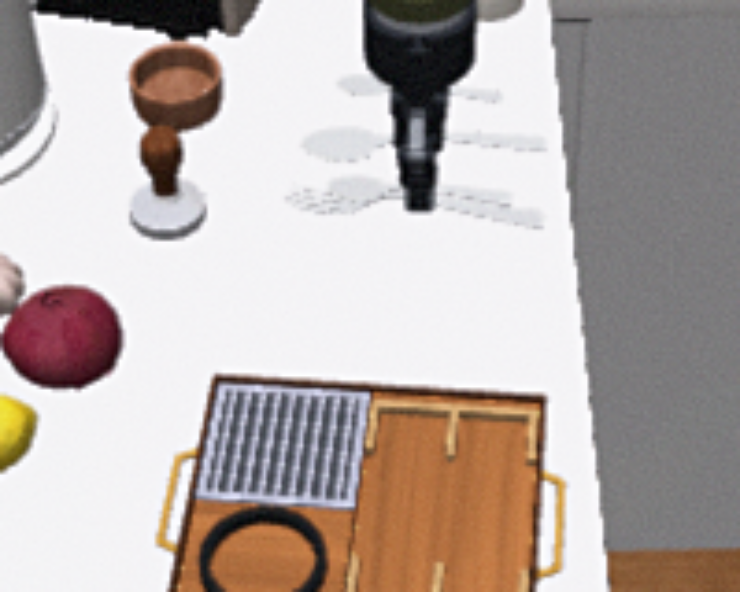

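The view shows the spoon at about (330–512, 195), held level in the middle by the gripper. Carrying it to the far slot, turning +88°.

Emit:
carry_out(series=[{"travel": [0.041,0.583,0],"delta_rot": [0,0,0.96],"fingers": 1},{"travel": [0.041,0.583,0],"delta_rot": [0,0,0.96],"fingers": 1},{"travel": [0.041,0.583,0],"delta_rot": [0,0,0.96],"fingers": 1},{"travel": [0.041,0.583,0],"delta_rot": [0,0,0.96],"fingers": 1},{"travel": [0.041,0.583,0],"delta_rot": [0,0,0.96],"fingers": 1}])

```text
clock: 6.22
tcp_pos: [0.498, 0.1696, 0.0686]
orientation: [-0.0, -0.208, 0.978, 0.0]
wrist_force: [0.1, 0.0, 0.3]
finger_gap: 0.0193
grip_force: 39.0
```

Emit:
carry_out(series=[{"travel": [0.041,0.583,0],"delta_rot": [0,0,0.96],"fingers": 1},{"travel": [0.041,0.583,0],"delta_rot": [0,0,0.96],"fingers": 1},{"travel": [0.041,0.583,0],"delta_rot": [0,0,0.96],"fingers": 1},{"travel": [0.041,0.583,0],"delta_rot": [0,0,0.96],"fingers": 1},{"travel": [0.041,0.583,0],"delta_rot": [0,0,0.96],"fingers": 1}])

```text
clock: 6.85
tcp_pos: [0.5032, 0.2425, 0.0685]
orientation: [-0.001, -0.435, 0.901, 0.0]
wrist_force: [-0.1, -0.2, -0.2]
finger_gap: 0.0193
grip_force: 39.0
```

Emit:
carry_out(series=[{"travel": [0.041,0.583,0],"delta_rot": [0,0,0.96],"fingers": 1},{"travel": [0.041,0.583,0],"delta_rot": [0,0,0.96],"fingers": 1},{"travel": [0.041,0.583,0],"delta_rot": [0,0,0.96],"fingers": 1},{"travel": [0.041,0.583,0],"delta_rot": [0,0,0.96],"fingers": 1},{"travel": [0.041,0.583,0],"delta_rot": [0,0,0.96],"fingers": 1}])

```text
clock: 7.48
tcp_pos: [0.5083, 0.3153, 0.0684]
orientation: [-0.001, -0.636, 0.771, 0.0]
wrist_force: [-0.8, 0.2, -0.3]
finger_gap: 0.0192
grip_force: 39.0
```

Emit:
carry_out(series=[{"travel": [0.041,0.583,-0.4],"delta_rot": [0,0,0.96],"fingers": 1},{"travel": [0,0,-0.6],"delta_rot": [0,0,0],"fingers": 1},{"travel": [0,0,0],"delta_rot": [0,0,0],"fingers": 1}])

```text
clock: 7.85
tcp_pos: [0.5079, 0.3284, 0.0419]
orientation: [-0.002, -0.671, 0.742, 0.001]
wrist_force: [-0.2, 0.3, 0.3]
finger_gap: 0.019
grip_force: 39.0
```

Emit:
carry_out(series=[{"travel": [0,0,-0.4],"delta_rot": [0,0,0],"fingers": 1},{"travel": [0,0,-0.4],"delta_rot": [0,0,0],"fingers": 1},{"travel": [0,0,-0.2],"delta_rot": [0,0,0],"fingers": 1},{"travel": [0,0,-0.06],"delta_rot": [0,0,0],"fingers": 1},{"travel": [0,0,0],"delta_rot": [0,0,0],"fingers": 1}])

```text
clock: 8.48
tcp_pos: [0.5097, 0.3296, 0.0179]
orientation: [0.0, -0.671, 0.741, 0.0]
wrist_force: [1.2, -0.5, -0.6]
finger_gap: 0.0188
grip_force: 39.0
```

Emit:
carry_out(series=[{"travel": [0,0,-0.06],"delta_rot": [0,0,0],"fingers": 1},{"travel": [0,0,-0.06],"delta_rot": [0,0,0],"fingers": 1},{"travel": [0,0,0],"delta_rot": [0,0,0],"fingers": 1}])

```text
clock: 8.85
tcp_pos: [0.5096, 0.3295, 0.0148]
orientation: [-0.0, -0.671, 0.741, 0.0]
wrist_force: [-0.9, 0.2, -0.5]
finger_gap: 0.0193
grip_force: 39.0
```

Emit:
carry_out(series=[{"travel": [0,0,0],"delta_rot": [0,0,0],"fingers": 0.4},{"travel": [0,0,0],"delta_rot": [0,0,0],"fingers": 0.15},{"travel": [0,0,0],"delta_rot": [0,0,0],"fingers": 0.15},{"travel": [0,0,0.3],"delta_rot": [0,0,0],"fingers": 0.15},{"travel": [0,0,0.9],"delta_rot": [0,0,0],"fingers": 0.15}])

```text
clock: 9.48
tcp_pos: [0.5087, 0.3291, 0.0443]
orientation: [-0.001, -0.671, 0.741, 0.0]
wrist_force: [0.7, 0.1, -0.3]
finger_gap: 0.0362
grip_force: 0.0
```

Emit:
carry_out(series=[{"travel": [0,-0.9,0.9],"delta_rot": [0,0,-0.5],"fingers": -0.05},{"travel": [-0.05,-1,0.3],"delta_rot": [0,0,-0.96],"fingers": -0.05},{"travel": [-0.05,-1,0],"delta_rot": [0,0,-0.96],"fingers": -0.05},{"travel": [-0.05,-1,0],"delta_rot": [0,0,-0.96],"fingers": -0.05},{"travel": [-0.05,-1,0],"delta_rot": [0,0,-0.96],"fingers": -0.05}])

```text
clock: 10.1
tcp_pos: [0.5048, 0.2063, 0.0756]
orientation: [0.0, -0.495, 0.869, -0.0]
wrist_force: [-0.3, -0.7, -0.1]
finger_gap: 0.0447
grip_force: 0.0
```

Emit:
carry_out(series=[{"travel": [-0.05,-1,0],"delta_rot": [0,0,-0.96],"fingers": -0.05},{"travel": [-0.05,-1,0],"delta_rot": [0,0,-0.96],"fingers": -0.05},{"travel": [-0.05,-1,0],"delta_rot": [0,0,-0.96],"fingers": -0.05},{"travel": [-0.05,-1,0],"delta_rot": [0,0,-0.96],"fingers": -0.05},{"travel": [-0.05,-1,0],"delta_rot": [0,0,-0.96],"fingers": -0.05}])

```text
clock: 10.72
tcp_pos: [0.4986, 0.0813, 0.0755]
orientation: [0.0, -0.274, 0.962, -0.0]
wrist_force: [0.4, 0.1, 0.4]
finger_gap: 0.0447
grip_force: 0.0
```

```bash
python3 - <<'E'
from h import *
c=cam('top'); im=c['color'][155:295,110:270]
cv2.imwrite('pics/t1.png',cv2.resize(cv2.cvtColor(im,cv2.COLOR_RGB2BGR),None,fx=4,fy=4))
E
```

```text
(no output)
```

View pics/t1.png

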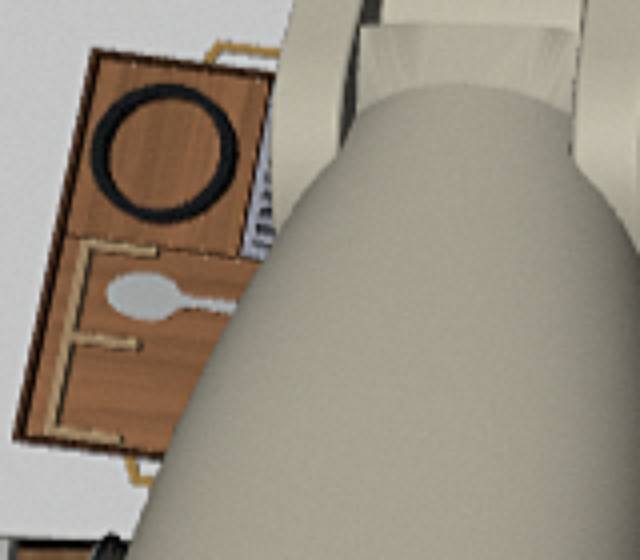

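Spoon A sits in the far slot, with its bowl at about (145,295) inside the ribs, and the right way up. On to spoon B.

Emit:
carry_out(series=[{"travel": [-0.055,-1,0],"delta_rot": [0,0,-0.95],"fingers": -0.05},{"travel": [-0.055,-1,0],"delta_rot": [0,0,-0.95],"fingers": -0.05},{"travel": [-0.055,-1,0],"delta_rot": [0,0,-0.95],"fingers": -0.05},{"travel": [-0.055,-1,0],"delta_rot": [0,0,-0.95],"fingers": -0.05},{"travel": [-0.055,-1,0],"delta_rot": [0,0,-0.95],"fingers": -0.05}])

```text
clock: 11.4
tcp_pos: [0.4918, -0.0435, 0.0754]
orientation: [0.0, -0.041, 0.999, -0.0]
wrist_force: [0.7, 0.7, 0.1]
finger_gap: 0.0449
grip_force: 0.0
```

Emit:
carry_out(series=[{"travel": [-0.055,-1,0],"delta_rot": [0,0,-0.95],"fingers": -0.05},{"travel": [-0.055,-1,0],"delta_rot": [0,0,-0.95],"fingers": -0.05},{"travel": [0,0,-0.6],"delta_rot": [0,0,0],"fingers": -0.05},{"travel": [0,0,-0.6],"delta_rot": [0,0,0],"fingers": -0.05},{"travel": [0,0,0],"delta_rot": [0,0,0],"fingers": -0.05}])

```text
clock: 12.02
tcp_pos: [0.4871, -0.0914, 0.043]
orientation: [-0.002, 0.052, 0.999, 0.001]
wrist_force: [0.2, 0.6, -0.1]
finger_gap: 0.0447
grip_force: 0.0
```

Emit:
carry_out(series=[{"travel": [0.02,-0.08,-0.7],"delta_rot": [0,0,0],"fingers": -0.05},{"travel": [0,0,-0.7],"delta_rot": [0,0,0],"fingers": -0.05},{"travel": [0,0,-0.34],"delta_rot": [0,0,0],"fingers": 0.05},{"travel": [0,0,-0.04],"delta_rot": [0,0,0],"fingers": 0.2},{"travel": [0,0,0],"delta_rot": [0,0,0],"fingers": 0.2}])

```text
clock: 12.65
tcp_pos: [0.4897, -0.0948, 0.0007]
orientation: [0.0, 0.053, 0.999, -0.0]
wrist_force: [0.2, 0.6, -0.3]
finger_gap: 0.0344
grip_force: 0.0
```

Emit:
carry_out(series=[{"travel": [0,0,0],"delta_rot": [0,0,0],"fingers": 0.35},{"travel": [0,0,0],"delta_rot": [0,0,0],"fingers": 0.5},{"travel": [0,0,0],"delta_rot": [0,0,0],"fingers": 0.6},{"travel": [0,0,0],"delta_rot": [0,0,0],"fingers": 0.6}])

```text
clock: 13.15
tcp_pos: [0.4898, -0.095, 0.0011]
orientation: [0.001, 0.053, 0.999, 0.0]
wrist_force: [-1.3, 1.0, 5.0]
finger_gap: 0.0188
grip_force: 38.9
```

Emit:
carry_out(series=[{"travel": [0,0,0.1],"delta_rot": [0,0,0],"fingers": 1},{"travel": [0,0,0.9],"delta_rot": [0,0,0],"fingers": 1},{"travel": [0,0,0.9],"delta_rot": [0,0,0],"fingers": 1},{"travel": [0,0,0.9],"delta_rot": [0,0,0],"fingers": 1},{"travel": [-0.071,0.954,0],"delta_rot": [0,0,0.88],"fingers": 1}])

```text
clock: 13.78
tcp_pos: [0.4895, -0.0725, 0.0723]
orientation: [0.002, 0.009, 1.0, -0.001]
wrist_force: [-0.7, 0.2, -0.4]
finger_gap: 0.0185
grip_force: 39.0
```

Emit:
carry_out(series=[{"travel": [-0.071,0.954,0],"delta_rot": [0,0,0.88],"fingers": 1},{"travel": [-0.071,0.954,0],"delta_rot": [0,0,0.88],"fingers": 1},{"travel": [-0.071,0.954,0],"delta_rot": [0,0,0.88],"fingers": 1},{"travel": [-0.071,0.954,0],"delta_rot": [0,0,0.88],"fingers": 1},{"travel": [-0.071,0.954,0],"delta_rot": [0,0,0.88],"fingers": 1}])

```text
clock: 14.4
tcp_pos: [0.4784, 0.0488, 0.0703]
orientation: [-0.0, -0.21, 0.978, -0.0]
wrist_force: [-0.2, -0.6, -0.2]
finger_gap: 0.0183
grip_force: 39.0
```

Emit:
carry_out(series=[{"travel": [-0.071,0.954,0],"delta_rot": [0,0,0.88],"fingers": 1},{"travel": [-0.071,0.954,0],"delta_rot": [0,0,0.88],"fingers": 1},{"travel": [-0.071,0.954,0],"delta_rot": [0,0,0.88],"fingers": 1},{"travel": [-0.071,0.954,0],"delta_rot": [0,0,0.88],"fingers": 1},{"travel": [-0.071,0.954,0],"delta_rot": [0,0,0.88],"fingers": 1}])

```text
clock: 15.02
tcp_pos: [0.4695, 0.1681, 0.0703]
orientation: [-0.0, -0.419, 0.908, -0.0]
wrist_force: [0.5, 0.0, 0.2]
finger_gap: 0.0187
grip_force: 39.0
```

Emit:
carry_out(series=[{"travel": [-0.071,0.954,0],"delta_rot": [0,0,0.88],"fingers": 1},{"travel": [-0.071,0.954,0],"delta_rot": [0,0,0.88],"fingers": 1},{"travel": [-0.071,0.954,0],"delta_rot": [0,0,0.88],"fingers": 1},{"travel": [-0.071,0.954,0],"delta_rot": [0,0,0.88],"fingers": 1},{"travel": [-0.071,0.954,0],"delta_rot": [0,0,0.88],"fingers": 1}])

```text
clock: 15.65
tcp_pos: [0.4606, 0.2873, 0.0702]
orientation: [-0.0, -0.607, 0.795, 0.0]
wrist_force: [0.0, 0.2, -0.3]
finger_gap: 0.0187
grip_force: 39.0
```

Emit:
carry_out(series=[{"travel": [-0.071,0.954,0],"delta_rot": [0,0,0.88],"fingers": 1},{"travel": [-0.071,0.954,0],"delta_rot": [0,0,0.88],"fingers": 1},{"travel": [0,0,-0.6],"delta_rot": [0,0,0],"fingers": 1},{"travel": [0,0,-0.6],"delta_rot": [0,0,0],"fingers": 1},{"travel": [0,0,0],"delta_rot": [0,0,0],"fingers": 1}])

```text
clock: 16.27
tcp_pos: [0.4556, 0.3326, 0.0381]
orientation: [-0.002, -0.673, 0.74, 0.001]
wrist_force: [-0.0, -0.0, -0.9]
finger_gap: 0.0186
grip_force: 39.0
```

Emit:
carry_out(series=[{"travel": [0,0,-0.4],"delta_rot": [0,0,0],"fingers": 1},{"travel": [0,0,-0.38],"delta_rot": [0,0,0],"fingers": 1},{"travel": [0,0,-0.14],"delta_rot": [0,0,0],"fingers": 1},{"travel": [0,0,-0.06],"delta_rot": [0,0,0],"fingers": 1},{"travel": [0,0,0],"delta_rot": [0,0,0],"fingers": 1}])

```text
clock: 16.9
tcp_pos: [0.4574, 0.3344, 0.0159]
orientation: [0.0, -0.673, 0.739, -0.0]
wrist_force: [-0.1, -0.2, -0.2]
finger_gap: 0.0188
grip_force: 39.0
```

Emit:
carry_out(series=[{"travel": [0,0,0],"delta_rot": [0,0,0],"fingers": 0.5},{"travel": [0,0,0],"delta_rot": [0,0,0],"fingers": 0.3},{"travel": [0,0,0],"delta_rot": [0,0,0],"fingers": 0.3},{"travel": [0,0,0.3],"delta_rot": [0,0,0],"fingers": 0.3},{"travel": [0,0,0.9],"delta_rot": [0,0,0],"fingers": 0.3}])

```text
clock: 17.52
tcp_pos: [0.4564, 0.3338, 0.0454]
orientation: [-0.001, -0.673, 0.739, 0.0]
wrist_force: [-0.5, 0.6, 0.5]
finger_gap: 0.0298
grip_force: 0.0
```

Emit:
carry_out(series=[{"travel": [0,0,1],"delta_rot": [0,0,0],"fingers": -0.7},{"travel": [0,0,1],"delta_rot": [0,0,0],"fingers": -0.7},{"travel": [0.58,-0.788,0.6],"delta_rot": [0,0,-0.98],"fingers": -0.7},{"travel": [0.58,-0.788,0],"delta_rot": [0,0,-0.98],"fingers": -0.7},{"travel": [0.58,-0.788,0],"delta_rot": [0,0,-0.98],"fingers": -0.7}])

```text
clock: 18.15
tcp_pos: [0.5015, 0.2749, 0.1119]
orientation: [0.001, -0.556, 0.831, -0.0]
wrist_force: [-0.3, 0.1, -0.3]
finger_gap: 0.0727
grip_force: 0.0
```

Emit:
carry_out(series=[{"travel": [0.58,-0.788,0],"delta_rot": [0,0,-0.98],"fingers": -0.7},{"travel": [0.58,-0.788,0],"delta_rot": [0,0,-0.98],"fingers": -0.7},{"travel": [0.58,-0.788,0],"delta_rot": [0,0,-0.98],"fingers": -0.7},{"travel": [0.58,-0.788,0],"delta_rot": [0,0,-0.98],"fingers": -0.7},{"travel": [0.58,-0.788,0],"delta_rot": [0,0,-0.98],"fingers": -0.7}])

```text
clock: 18.77
tcp_pos: [0.5739, 0.1761, 0.1115]
orientation: [0.0, -0.338, 0.941, 0.0]
wrist_force: [0.1, -0.4, -0.2]
finger_gap: 0.0726
grip_force: 0.0
```

Emit:
carry_out(series=[{"travel": [0.58,-0.788,0],"delta_rot": [0,0,-0.98],"fingers": -0.7},{"travel": [0.58,-0.788,0],"delta_rot": [0,0,-0.98],"fingers": -0.7},{"travel": [0.58,-0.788,0],"delta_rot": [0,0,-0.98],"fingers": -0.7},{"travel": [0.58,-0.788,0],"delta_rot": [0,0,-0.98],"fingers": -0.7},{"travel": [0.58,-0.788,0],"delta_rot": [0,0,-0.98],"fingers": -0.7}])

```text
clock: 19.4
tcp_pos: [0.6463, 0.0776, 0.1114]
orientation: [0.0, -0.1, 0.995, 0.0]
wrist_force: [0.1, 1.1, 0.5]
finger_gap: 0.0724
grip_force: 0.0
```

Emit:
carry_out(series=[{"travel": [0.58,-0.788,0],"delta_rot": [0,0,-0.98],"fingers": -0.7},{"travel": [0.58,-0.788,0],"delta_rot": [0,0,-0.98],"fingers": -0.7},{"travel": [0,0,0],"delta_rot": [0,0,0],"fingers": -0.7}])

```text
clock: 19.77
tcp_pos: [0.6758, 0.0373, 0.1111]
orientation: [0.0, -0.003, 1.0, -0.0]
wrist_force: [0.0, 0.5, 0.5]
finger_gap: 0.0724
grip_force: 0.0
```

```bash
python3 - <<'E'
from h import *
c=cam('top'); d=cam('side')
a=cv2.resize(c['color'][150:290,105:285],None,fx=4,fy=4)
b=cv2.resize(d['color'][180:390,200:370],None,fx=2.66,fy=2.66)
s=np.hstack([cv2.resize(a,(400,311)),cv2.resize(d['color'][170:390,200:370],None,fx=2.33,fy=2.33)[:512]][::1] if 0 else [cv2.copyMakeBorder(cv2.resize(a,(400,311)),0,201,0,0,0), cv2.resize(d['color'][170:390,200:370],(396,512))])
cv2.imwrite('pics/m2.png',cv2.cvtColor(s,cv2.COLOR_RGB2BGR)); print(env.get_state()['joint_pos'])
E
```

```text
[-6.11491562e-02  5.60871743e-01  1.29704124e-01  1.14010581e+00
  3.92368637e-04 -6.91928862e-02]
```

View pics/m2.png

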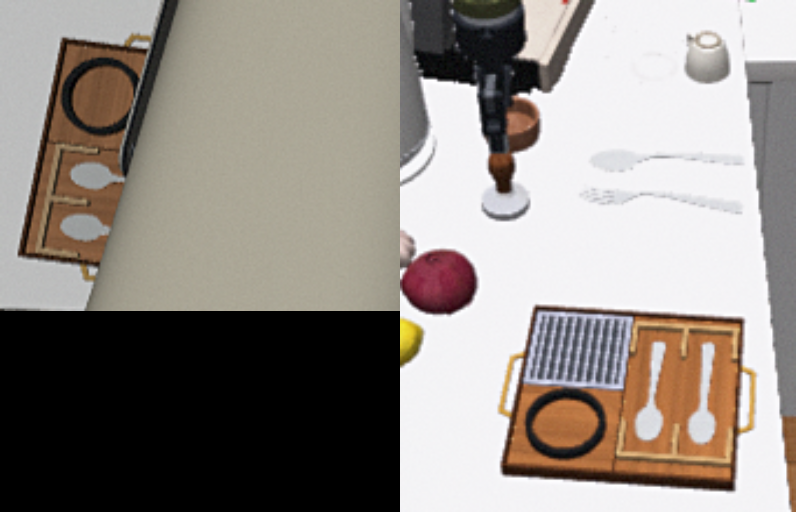

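Side view: both spoons lie in their slots, at about (650,390) and (705,390) in the picture. The fork and dessert spoon are untouched, and the gripper is above the tamper. Descending and gripping.

Emit:
carry_out(series=[{"travel": [0,0.04,-0.9],"delta_rot": [0,0,0],"fingers": -0.7},{"travel": [0,0,-0.9],"delta_rot": [0,0,0],"fingers": -0.7},{"travel": [0,0,-0.9],"delta_rot": [0,0,0],"fingers": -0.7},{"travel": [0,0,0],"delta_rot": [0,0,0],"fingers": 0},{"travel": [0,0,0],"delta_rot": [0,0,0],"fingers": 0.2}], squeeze=50)

```text
clock: 20.5
tcp_pos: [0.675, 0.0405, 0.0443]
orientation: [0.0, -0.004, 1.0, 0.0]
wrist_force: [-0.1, 0.1, -0.1]
finger_gap: 0.0369
grip_force: 0.0
```

Emit:
carry_out(series=[{"travel": [0,0,0],"delta_rot": [0,0,0],"fingers": 0.6},{"travel": [0,0,0],"delta_rot": [0,0,0],"fingers": 0.6},{"travel": [0,0,0],"delta_rot": [0,0,0],"fingers": 0.6}])

```text
clock: 20.88
tcp_pos: [0.6756, 0.0398, 0.0448]
orientation: [0.001, -0.004, 1.0, 0.0]
wrist_force: [-1.4, -0.4, 5.8]
finger_gap: 0.0297
grip_force: 49.7
```

Emit:
carry_out(series=[{"travel": [0,0,0.3],"delta_rot": [0,0,0],"fingers": 0.8},{"travel": [0,0,0.9],"delta_rot": [0,0,0],"fingers": 0.8},{"travel": [0,0,0.9],"delta_rot": [0,0,0],"fingers": 0.8},{"travel": [0,0,0.7],"delta_rot": [0,0,0],"fingers": 0.8},{"travel": [0,0,0],"delta_rot": [0,0,0],"fingers": 0.8}])

```text
clock: 21.5
tcp_pos: [0.6759, 0.0398, 0.1148]
orientation: [0.001, -0.004, 1.0, -0.0]
wrist_force: [0.0, 0.2, -3.0]
finger_gap: 0.0295
grip_force: 49.9
```

```bash
python3 - <<'E'
from h import *
c=cam('top'); d=cam('side')
t0=cv2.imread('pics/top0.png'); sd=cv2.cvtColor(d['color'],cv2.COLOR_RGB2BGR)
def ringfit(im,cm,box,out=None):
    u0,u1,v0,v1=box; m=(im[v0:v1,u0:u1].max(2)<58).astype(np.uint8)
    n,l,st,_=cv2.connectedComponentsWithStats(m); k=1+st[1:,4].argmax(); m=(l==k).astype(np.uint8)
    cs,h=cv2.findContours(m,cv2.RETR_CCOMP,cv2.CHAIN_APPROX_NONE)
    for q in cs:
        if len(q)<25: continue
        for z in(.024,.014):
            P=np.array([ray(cm,u0+p[0][0],v0+p[0][1],z)[:2]*1000 for p in q],np.float32)
            print(len(q),z,[np.round(x,1) for x in cv2.fitEllipse(P)])
ringfit(t0,c,(128,176,170,218)); print(); ringfit(sd,d,(245,298,330,378))
# tamper base in side, white-ish steel: cup too
cv2.imwrite('pics/s3.png',sd[180:400,190:400].repeat(3,0)[:590].repeat(3,1))
E
```

```text
99 0.024 [array([595.5, 370.3]), array([77.2, 81.6]), np.float64(153.4)]
99 0.014 [array([598.1, 374.2]), array([78. , 82.4]), np.float64(153.4)]
81 0.024 [array([595.1, 369.9]), array([63.6, 68. ]), np.float64(66.9)]
81 0.014 [array([597.6, 373.8]), array([64.2, 68.7]), np.float64(66.9)]

90 0.024 [array([596., 376.]), array([76.4, 82.2]), np.float64(7.1)]
90 0.014 [array([596.8, 368.6]), array([77.1, 82.9]), np.float64(7.1)]
74 0.024 [array([596. , 376.1]), array([64. , 68.9]), np.float64(98.8)]
74 0.014 [array([596.7, 368.6]), array([64.6, 69.5]), np.float64(98.8)]
```

View pics/s3.png

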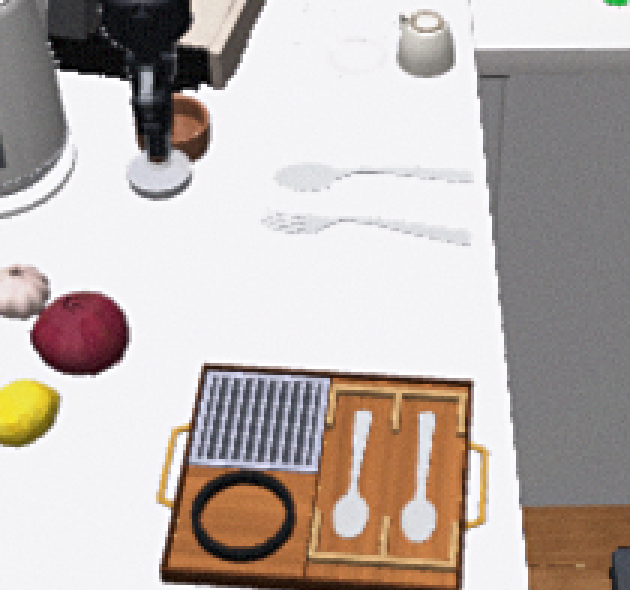

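The tamper is held upright. The two cameras agree on a ring centre of (596.6, 372.3) at mid-ring height. Carrying it there.

Emit:
carry_out(series=[{"travel": [-0.227,0.95,0],"delta_rot": [0,0,0],"fingers": 0.8},{"travel": [-0.227,0.95,0],"delta_rot": [0,0,0],"fingers": 0.8},{"travel": [-0.227,0.95,0],"delta_rot": [0,0,0],"fingers": 0.8},{"travel": [-0.227,0.95,0],"delta_rot": [0,0,0],"fingers": 0.8},{"travel": [-0.227,0.95,0],"delta_rot": [0,0,0],"fingers": 0.8}])

```text
clock: 22.22
tcp_pos: [0.6459, 0.1607, 0.1134]
orientation: [0.0, -0.004, 1.0, 0.0]
wrist_force: [-0.1, 0.9, -3.5]
finger_gap: 0.0299
grip_force: 50.0
```

Emit:
carry_out(series=[{"travel": [-0.227,0.95,0],"delta_rot": [0,0,0],"fingers": 0.8},{"travel": [-0.227,0.95,0],"delta_rot": [0,0,0],"fingers": 0.8},{"travel": [-0.227,0.95,0],"delta_rot": [0,0,0],"fingers": 0.8},{"travel": [-0.227,0.95,0],"delta_rot": [0,0,0],"fingers": 0.8},{"travel": [-0.227,0.95,0],"delta_rot": [0,0,0],"fingers": 0.8}])

```text
clock: 22.85
tcp_pos: [0.6177, 0.2789, 0.1133]
orientation: [0.0, -0.004, 1.0, 0.0]
wrist_force: [-0.4, -0.1, -3.5]
finger_gap: 0.0296
grip_force: 50.0
```

Emit:
carry_out(series=[{"travel": [-0.227,0.95,0],"delta_rot": [0,0,0],"fingers": 0.8},{"travel": [-0.227,0.95,0],"delta_rot": [0,0,0],"fingers": 0.8},{"travel": [-0.227,0.95,0],"delta_rot": [0,0,0],"fingers": 0.8},{"travel": [-0.227,0.95,0],"delta_rot": [0,0,0],"fingers": 0.8},{"travel": [0,0,-1],"delta_rot": [0,0,0],"fingers": 0.8}])

```text
clock: 23.48
tcp_pos: [0.5964, 0.3762, 0.0906]
orientation: [0.003, -0.005, 1.0, 0.002]
wrist_force: [0.4, 0.2, -3.7]
finger_gap: 0.0296
grip_force: 50.1
```

Emit:
carry_out(series=[{"travel": [0,0,-0.4],"delta_rot": [0,0,0],"fingers": 0.8},{"travel": [0,0,0],"delta_rot": [0,0,0],"fingers": 0.8},{"travel": [0,0,0],"delta_rot": [0,0,0],"fingers": 0.8}])

```text
clock: 23.85
tcp_pos: [0.5959, 0.3723, 0.0791]
orientation: [0.0, -0.003, 1.0, 0.0]
wrist_force: [1.1, -0.1, -2.5]
finger_gap: 0.0296
grip_force: 50.1
```

```bash
python3 - <<'E'
from h import *
d=cam('side'); sd=cv2.cvtColor(d['color'],cv2.COLOR_RGB2BGR); s=env.get_state(); print(s['tcp_pos'])
def C(x,y,z,r): return np.array([proj(d,(x+r*np.cos(a),y+r*np.sin(a),z)) for a in np.linspace(0,6.28,60)])
o=cv2.resize(sd[290:390,220:340],None,fx=6,fy=6,interpolation=cv2.INTER_CUBIC)
x,y,z=s['tcp_pos']; b=z-.0448
for r,zz,col in((.0285,b,(0,0,255)),(.0285,b+.026,(0,255,0))): cv2.polylines(o,[((C(x,y,zz,r)-[220,290]+.5)*6).astype(int)],True,col,1)
for r in(.033,.040): cv2.polylines(o,[((C(.5966,.3723,.019,r)-[220,290]+.5)*6).astype(int)],True,(255,0,0),1)
cv2.imwrite('pics/s4.png',o)
E
```

```text
[0.596141   0.37234508 0.07935082]
```

View pics/s4.png

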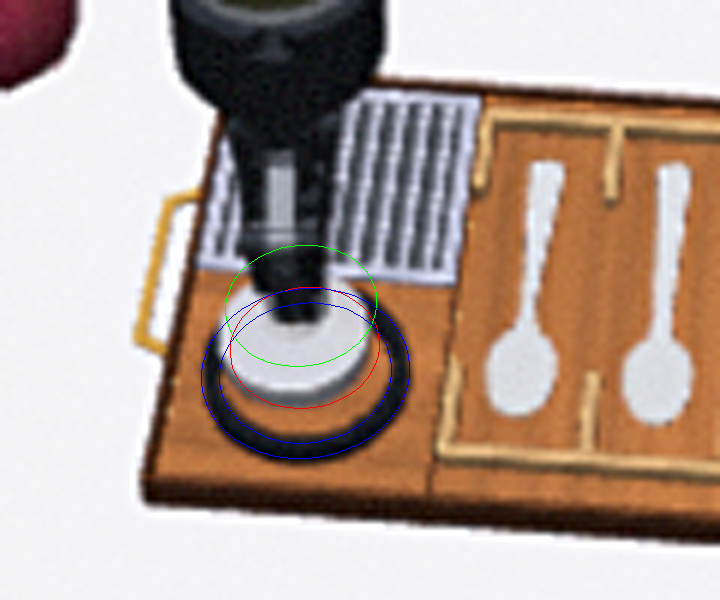

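The tamper's base sits about 2 mm to +x of the tool centre, with its bottom at (293,405) against the predicted (305,408). I'll correct for that and lower.

Emit:
carry_out(series=[{"travel": [-0.08,0.04,-0.1],"delta_rot": [0,0,0],"fingers": 0.8},{"travel": [0,0,-0.2],"delta_rot": [0,0,0],"fingers": 0.8},{"travel": [0,0,-0.2],"delta_rot": [0,0,0],"fingers": 0.8},{"travel": [0,0,-0.1],"delta_rot": [0,0,0],"fingers": 0.8},{"travel": [0,0,0],"delta_rot": [0,0,0],"fingers": 0.8}])

```text
clock: 24.52
tcp_pos: [0.5931, 0.3732, 0.0628]
orientation: [-0.0, -0.004, 1.0, -0.0]
wrist_force: [0.3, -0.2, -2.9]
finger_gap: 0.0299
grip_force: 50.1
```

Emit:
carry_out(series=[{"travel": [0,0,-0.1],"delta_rot": [0,0,0],"fingers": 0.8},{"travel": [0,0,-0.04],"delta_rot": [0,0,0],"fingers": 0.8},{"travel": [0,0,0],"delta_rot": [0,0,0],"fingers": 0.8}])

```text
clock: 24.9
tcp_pos: [0.5934, 0.3733, 0.0598]
orientation: [-0.0, -0.004, 1.0, 0.0]
wrist_force: [-0.4, 0.6, -3.4]
finger_gap: 0.0299
grip_force: 50.1
```

Emit:
carry_out(series=[{"travel": [0,0,-0.04],"delta_rot": [0,0,0],"fingers": 0.8},{"travel": [0,0,0],"delta_rot": [0,0,0],"fingers": 0.8}])

```text
clock: 25.15
tcp_pos: [0.5935, 0.3734, 0.059]
orientation: [0.0, -0.004, 1.0, 0.0]
wrist_force: [0.3, -1.0, -2.9]
finger_gap: 0.0296
grip_force: 50.1
```

Emit:
carry_out(series=[{"travel": [0,0,-0.03],"delta_rot": [0,0,0],"fingers": 0.8},{"travel": [0,0,0],"delta_rot": [0,0,0],"fingers": 0.2},{"travel": [0,0,0],"delta_rot": [0,0,0],"fingers": -0.3},{"travel": [0,0,0],"delta_rot": [0,0,0],"fingers": -0.8},{"travel": [0,0,0.5],"delta_rot": [0,0,0],"fingers": -1}])

```text
clock: 25.78
tcp_pos: [0.5925, 0.373, 0.0699]
orientation: [-0.001, -0.004, 1.0, -0.0]
wrist_force: [0.2, -0.6, 0.7]
finger_gap: 0.0845
grip_force: 0.0
```

Emit:
carry_out(series=[{"travel": [0,0,0.9],"delta_rot": [0,0,0],"fingers": -1},{"travel": [0,0,0.9],"delta_rot": [0,0,0],"fingers": -1},{"travel": [0,0,0.9],"delta_rot": [0,0,0],"fingers": -1},{"travel": [-0.2725,-0.974,0],"delta_rot": [0,0,-0.462],"fingers": -1},{"travel": [-0.2725,-0.974,0],"delta_rot": [0,0,-0.462],"fingers": -1}])

```text
clock: 26.4
tcp_pos: [0.5801, 0.3247, 0.1397]
orientation: [0.001, 0.043, 0.999, 0.001]
wrist_force: [0.1, 0.6, 0.3]
finger_gap: 0.0852
grip_force: 0.0
```

Emit:
carry_out(series=[{"travel": [-0.2725,-0.974,0],"delta_rot": [0,0,-0.462],"fingers": -1},{"travel": [-0.2725,-0.974,0],"delta_rot": [0,0,-0.462],"fingers": -1},{"travel": [-0.2725,-0.974,0],"delta_rot": [0,0,-0.462],"fingers": -1},{"travel": [-0.2725,-0.974,0],"delta_rot": [0,0,-0.462],"fingers": -1},{"travel": [-0.2725,-0.974,0],"delta_rot": [0,0,-0.462],"fingers": -1}])

```text
clock: 27.02
tcp_pos: [0.5458, 0.2023, 0.1393]
orientation: [0.001, 0.158, 0.987, 0.0]
wrist_force: [0.6, -0.4, -0.2]
finger_gap: 0.0854
grip_force: 0.0
```

Emit:
carry_out(series=[{"travel": [-0.2725,-0.974,0],"delta_rot": [0,0,-0.462],"fingers": -1},{"travel": [-0.2725,-0.974,0],"delta_rot": [0,0,-0.462],"fingers": -1},{"travel": [-0.2725,-0.974,0],"delta_rot": [0,0,-0.462],"fingers": -1},{"travel": [-0.2725,-0.974,0],"delta_rot": [0,0,-0.462],"fingers": -1},{"travel": [-0.2725,-0.974,0],"delta_rot": [0,0,-0.462],"fingers": -1}])

```text
clock: 27.65
tcp_pos: [0.5118, 0.0804, 0.1392]
orientation: [0.001, 0.271, 0.963, 0.0]
wrist_force: [0.7, -0.7, -0.3]
finger_gap: 0.0849
grip_force: 0.0
```

Emit:
carry_out(series=[{"travel": [-0.2725,-0.974,0],"delta_rot": [0,0,-0.462],"fingers": -1},{"travel": [-0.2725,-0.974,0],"delta_rot": [0,0,-0.462],"fingers": -1},{"travel": [-0.2725,-0.974,0],"delta_rot": [0,0,-0.462],"fingers": -1},{"travel": [-0.2725,-0.974,0],"delta_rot": [0,0,-0.462],"fingers": -1},{"travel": [-0.2725,-0.974,0],"delta_rot": [0,0,-0.462],"fingers": -1}])

```text
clock: 28.28
tcp_pos: [0.4778, -0.0415, 0.1393]
orientation: [0.001, 0.38, 0.925, 0.0]
wrist_force: [-0.4, 0.1, -1.3]
finger_gap: 0.0852
grip_force: 0.0
```

Emit:
carry_out(series=[{"travel": [-0.2725,-0.974,0],"delta_rot": [0,0,-0.462],"fingers": -1},{"travel": [-0.2725,-0.974,0],"delta_rot": [0,0,-0.462],"fingers": -1},{"travel": [-0.2725,-0.974,0],"delta_rot": [0,0,-0.462],"fingers": -1},{"travel": [-0.2725,-0.974,0],"delta_rot": [0,0,-0.462],"fingers": -1},{"travel": [-0.2725,-0.974,0],"delta_rot": [0,0,-0.462],"fingers": -1}])

```text
clock: 28.9
tcp_pos: [0.4437, -0.1633, 0.1393]
orientation: [0.001, 0.484, 0.875, 0.0]
wrist_force: [0.1, -0.2, 0.2]
finger_gap: 0.0852
grip_force: 0.0
```

Emit:
carry_out(series=[{"travel": [-0.2725,-0.974,0],"delta_rot": [0,0,-0.462],"fingers": -1},{"travel": [-0.2725,-0.974,0],"delta_rot": [0,0,-0.462],"fingers": -1},{"travel": [0,0,0],"delta_rot": [0,0,0],"fingers": -1},{"travel": [0,0,0],"delta_rot": [0,0,0],"fingers": -1}])

```text
clock: 29.4
tcp_pos: [0.43, -0.2107, 0.1386]
orientation: [0.0, 0.523, 0.852, 0.0]
wrist_force: [-0.8, 0.1, 0.3]
finger_gap: 0.0858
grip_force: 0.0
```

```bash
python3 - <<'E'
from h import *
c=cam('top'); d=cam('side'); s=env.get_state(); print(s['tcp_pos'],s['joint_pos'])
a=cv2.resize(c['color'][150:290,105:245],(400,400)); b=cv2.resize(d['color'][165:390,220:370],(400,600))
k=cv2.resize(c['color'][215:315,350:470],(400,200) if 0 else (400,200))
cv2.imwrite('pics/m5.png',cv2.cvtColor(np.hstack([np.vstack([a,k]),b]),cv2.COLOR_RGB2BGR))
E
```

```text
[ 0.43005101 -0.21030671  0.13836159] [-6.22920115e-01  1.79716828e-01 -3.64071143e-01  1.02679833e+00
  2.97184894e-04  4.77368390e-01]
```

View pics/m5.png

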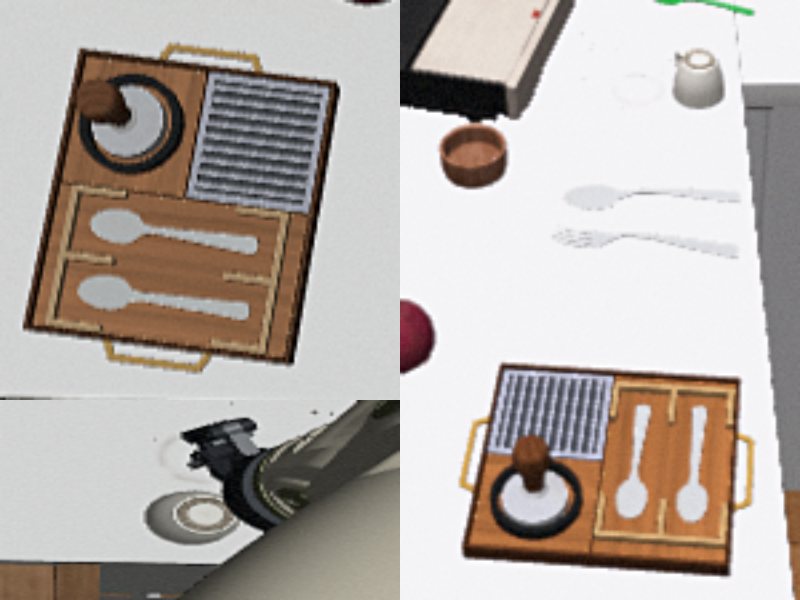

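Both views show the tamper standing inside its ring and both spoons in their slots. The cup is still at its place, and the gripper hovers over it with a finger visible at about (215,430). Descending onto the cup.

Emit:
carry_out(series=[{"travel": [0,0,-0.9],"delta_rot": [0,0,0],"fingers": -1},{"travel": [0,0,-0.9],"delta_rot": [0,0,0],"fingers": -1},{"travel": [0,0,-0.9],"delta_rot": [0,0,0],"fingers": -1},{"travel": [0,0,-0.7],"delta_rot": [0,0,0],"fingers": -1},{"travel": [0,0,-0.7],"delta_rot": [0,0,0],"fingers": -1}], squeeze=30)

```text
clock: 30.12
tcp_pos: [0.4301, -0.2101, 0.0351]
orientation: [-0.0, 0.523, 0.853, 0.0]
wrist_force: [0.1, 0.9, -0.7]
finger_gap: 0.0852
grip_force: 0.0
```

Emit:
carry_out(series=[{"travel": [0,0,-0.7],"delta_rot": [0,0,0],"fingers": -1},{"travel": [0,0,-0.5],"delta_rot": [0,0,0],"fingers": -1},{"travel": [0,0,0],"delta_rot": [0,0,0],"fingers": -1}])

```text
clock: 30.5
tcp_pos: [0.4293, -0.2101, 0.0048]
orientation: [-0.001, 0.523, 0.852, 0.0]
wrist_force: [-0.2, -0.5, -0.3]
finger_gap: 0.0849
grip_force: 0.0
```

Emit:
carry_out(series=[{"travel": [0,0,0],"delta_rot": [0,0,0],"fingers": -0.5},{"travel": [0,0,0],"delta_rot": [0,0,0],"fingers": -0.3},{"travel": [0,0,0],"delta_rot": [0,0,0],"fingers": -0.1},{"travel": [0,0,0],"delta_rot": [0,0,0],"fingers": 0.1}])

```text
clock: 31.0
tcp_pos: [0.4305, -0.2114, 0.0067]
orientation: [0.001, 0.523, 0.852, 0.0]
wrist_force: [-0.7, 1.1, 4.8]
finger_gap: 0.0569
grip_force: 31.2
```

Emit:
carry_out(series=[{"travel": [0,0,0.1],"delta_rot": [0,0,0],"fingers": 0.3},{"travel": [0,0,0.2],"delta_rot": [0,0,0],"fingers": 0.3},{"travel": [0,0,0.3],"delta_rot": [0,0,0],"fingers": 0.3},{"travel": [0,0,0],"delta_rot": [0,0,0],"fingers": 0.3}])

```text
clock: 31.5
tcp_pos: [0.4305, -0.2115, 0.0213]
orientation: [0.001, 0.523, 0.852, -0.0]
wrist_force: [-0.8, -0.6, -0.3]
finger_gap: 0.0568
grip_force: 32.0
```

```bash
python3 - <<'E'
from h import *
d=cam('side')
cv2.imwrite('pics/s6.png',cv2.cvtColor(cv2.resize(d['color'][130:230,270:390],None,fx=5,fy=5,interpolation=cv2.INTER_CUBIC),cv2.COLOR_RGB2BGR))
E
```

```text
(no output)
```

View pics/s6.png

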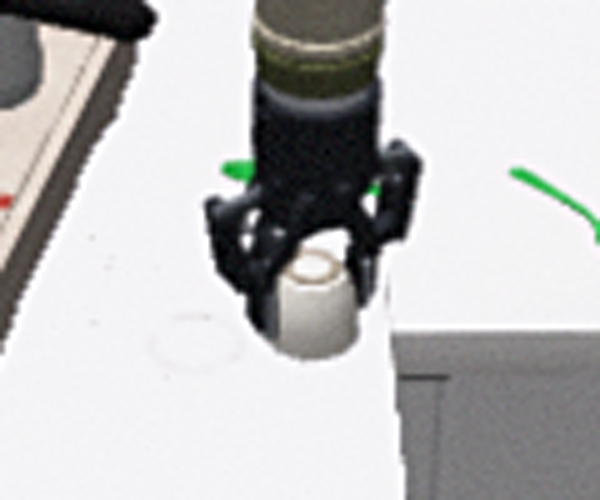

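The cup is held upright, with its rim at about (315,345) clear of the surface and no slip. Lifting and carrying it to the grid.

Emit:
carry_out(series=[{"travel": [0,0,0.8],"delta_rot": [0,0,0],"fingers": 0.3},{"travel": [0,0,0.8],"delta_rot": [0,0,0],"fingers": 0.3},{"travel": [0,0,0.8],"delta_rot": [0,0,0],"fingers": 0.3},{"travel": [0.313,0.983,0],"delta_rot": [0,0,-0.284],"fingers": 0.3},{"travel": [0.313,0.983,0],"delta_rot": [0,0,-0.284],"fingers": 0.3}])

```text
clock: 32.17
tcp_pos: [0.4458, -0.1616, 0.0808]
orientation: [0.0, 0.548, 0.836, 0.0]
wrist_force: [1.0, -0.2, -2.5]
finger_gap: 0.0567
grip_force: 32.3
```

Emit:
carry_out(series=[{"travel": [0.313,0.983,0],"delta_rot": [0,0,-0.284],"fingers": 0.3},{"travel": [0.313,0.983,0],"delta_rot": [0,0,-0.284],"fingers": 0.3},{"travel": [0.313,0.983,0],"delta_rot": [0,0,-0.284],"fingers": 0.3},{"travel": [0.313,0.983,0],"delta_rot": [0,0,-0.284],"fingers": 0.3},{"travel": [0.313,0.983,0],"delta_rot": [0,0,-0.284],"fingers": 0.3}])

```text
clock: 32.8
tcp_pos: [0.4847, -0.0382, 0.0803]
orientation: [-0.0, 0.606, 0.796, -0.0]
wrist_force: [0.4, 1.1, -1.8]
finger_gap: 0.0566
grip_force: 32.3
```

Emit:
carry_out(series=[{"travel": [0.313,0.983,0],"delta_rot": [0,0,-0.284],"fingers": 0.3},{"travel": [0.313,0.983,0],"delta_rot": [0,0,-0.284],"fingers": 0.3},{"travel": [0.313,0.983,0],"delta_rot": [0,0,-0.284],"fingers": 0.3},{"travel": [0.313,0.983,0],"delta_rot": [0,0,-0.284],"fingers": 0.3},{"travel": [0.313,0.983,0],"delta_rot": [0,0,-0.284],"fingers": 0.3}])

```text
clock: 33.42
tcp_pos: [0.5237, 0.0847, 0.0802]
orientation: [-0.0, 0.661, 0.751, -0.0]
wrist_force: [0.3, 0.1, -0.9]
finger_gap: 0.0566
grip_force: 32.3
```

Emit:
carry_out(series=[{"travel": [0.313,0.983,0],"delta_rot": [0,0,-0.284],"fingers": 0.3},{"travel": [0.313,0.983,0],"delta_rot": [0,0,-0.284],"fingers": 0.3},{"travel": [0.313,0.983,0],"delta_rot": [0,0,-0.284],"fingers": 0.3},{"travel": [0.313,0.983,0],"delta_rot": [0,0,-0.284],"fingers": 0.3},{"travel": [0.313,0.983,0],"delta_rot": [0,0,-0.284],"fingers": 0.3}])

```text
clock: 34.05
tcp_pos: [0.5628, 0.2075, 0.0801]
orientation: [-0.0, 0.712, 0.702, -0.0]
wrist_force: [-0.1, 1.0, -1.3]
finger_gap: 0.0563
grip_force: 32.3
```

Emit:
carry_out(series=[{"travel": [0.313,0.983,0],"delta_rot": [0,0,-0.284],"fingers": 0.3},{"travel": [0.313,0.983,0],"delta_rot": [0,0,-0.284],"fingers": 0.3},{"travel": [0.313,0.983,0],"delta_rot": [0,0,-0.284],"fingers": 0.3},{"travel": [0,0,0],"delta_rot": [0,0,0],"fingers": 0.3},{"travel": [0,0,0],"delta_rot": [0,0,0],"fingers": 0.3}])

```text
clock: 34.67
tcp_pos: [0.5858, 0.2799, 0.08]
orientation: [-0.0, 0.741, 0.671, -0.001]
wrist_force: [-0.5, -0.2, -0.0]
finger_gap: 0.0568
grip_force: 32.3
```

Emit:
carry_out(series=[{"travel": [0,0,-0.8],"delta_rot": [0,0,0],"fingers": 0.3},{"travel": [0,0,-0.8],"delta_rot": [0,0,0],"fingers": 0.3},{"travel": [0.02,0,-0.4],"delta_rot": [0,0,0],"fingers": 0.3},{"travel": [0,0,-0.2],"delta_rot": [0,0,0],"fingers": 0.3},{"travel": [0,0,0],"delta_rot": [0,0,0],"fingers": 0.3}])

```text
clock: 35.3
tcp_pos: [0.5869, 0.2802, 0.0257]
orientation: [0.0, 0.741, 0.671, -0.0]
wrist_force: [0.0, 0.4, -0.2]
finger_gap: 0.0569
grip_force: 32.3
```

Emit:
carry_out(series=[{"travel": [0,0,-0.08],"delta_rot": [0,0,0],"fingers": 0.3},{"travel": [0,0,-0.04],"delta_rot": [0,0,0],"fingers": 0.3},{"travel": [0,0,0],"delta_rot": [0,0,0],"fingers": 0.3}])

```text
clock: 35.67
tcp_pos: [0.5869, 0.2805, 0.0227]
orientation: [0.0, 0.741, 0.671, 0.0]
wrist_force: [-0.2, 0.3, -1.8]
finger_gap: 0.0568
grip_force: 32.3
```

Emit:
carry_out(series=[{"travel": [0,0,-0.04],"delta_rot": [0,0,0],"fingers": 0.3},{"travel": [0,0,-0.04],"delta_rot": [0,0,0],"fingers": 0.3},{"travel": [0,0,0],"delta_rot": [0,0,0],"fingers": 0.3}])

```text
clock: 36.05
tcp_pos: [0.5869, 0.2805, 0.0209]
orientation: [0.0, 0.741, 0.671, 0.0]
wrist_force: [-0.5, 1.1, 2.7]
finger_gap: 0.0566
grip_force: 32.6
```

Contact felt. Releasing and withdrawing.

Emit:
carry_out(series=[{"travel": [0,0,0],"delta_rot": [0,0,0],"fingers": -0.4},{"travel": [0,0,0],"delta_rot": [0,0,0],"fingers": -0.7},{"travel": [0,0,0],"delta_rot": [0,0,0],"fingers": -0.9},{"travel": [0,0,0],"delta_rot": [0,0,0],"fingers": -0.9},{"travel": [0,0,0.4],"delta_rot": [0,0,0],"fingers": -0.9}])

```text
clock: 36.67
tcp_pos: [0.5861, 0.2802, 0.03]
orientation: [-0.0, 0.741, 0.671, -0.001]
wrist_force: [-0.7, 0.3, 0.1]
finger_gap: 0.0807
grip_force: 0.0
```

Emit:
carry_out(series=[{"travel": [0,0,0.9],"delta_rot": [0,0,0],"fingers": -0.9},{"travel": [0,0,0.9],"delta_rot": [0,0,0],"fingers": -0.9},{"travel": [0,0,0.9],"delta_rot": [0,0,0],"fingers": -0.9},{"travel": [0,0,0.9],"delta_rot": [0,0,0],"fingers": -0.9},{"travel": [0,-0.9,0.9],"delta_rot": [0,0,0],"fingers": -0.9}])

```text
clock: 37.3
tcp_pos: [0.5869, 0.2589, 0.1446]
orientation: [0.0, 0.74, 0.672, 0.001]
wrist_force: [-0.2, -0.7, 0.4]
finger_gap: 0.0808
grip_force: 0.0
```

Emit:
carry_out(series=[{"travel": [-0.1,-1,0],"delta_rot": [0,0,0],"fingers": -0.9},{"travel": [-0.1,-1,0],"delta_rot": [0,0,0],"fingers": -0.9},{"travel": [-0.1,-1,0],"delta_rot": [0,0,0],"fingers": -0.9},{"travel": [-0.1,-1,0],"delta_rot": [0,0,0],"fingers": -0.9},{"travel": [-0.1,-1,0],"delta_rot": [0,0,0],"fingers": -0.9}])

```text
clock: 37.92
tcp_pos: [0.5733, 0.1312, 0.1421]
orientation: [-0.0, 0.741, 0.671, -0.001]
wrist_force: [1.0, 0.9, 0.3]
finger_gap: 0.0812
grip_force: 0.0
```

Emit:
carry_out(series=[{"travel": [-0.1,-1,0],"delta_rot": [0,0,0],"fingers": -0.9},{"travel": [-0.1,-1,0],"delta_rot": [0,0,0],"fingers": -0.9},{"travel": [-0.1,-1,0],"delta_rot": [0,0,0],"fingers": -0.9},{"travel": [-0.1,-1,0],"delta_rot": [0,0,0],"fingers": -0.9},{"travel": [-0.1,-1,0],"delta_rot": [0,0,0],"fingers": -0.9}])

```text
clock: 38.55
tcp_pos: [0.5606, 0.0065, 0.1421]
orientation: [-0.001, 0.741, 0.671, -0.0]
wrist_force: [0.6, -0.4, -0.6]
finger_gap: 0.0809
grip_force: 0.0
```

Emit:
carry_out(series=[{"travel": [-0.1,-1,0],"delta_rot": [0,0,0],"fingers": -0.9},{"travel": [-0.1,-1,0],"delta_rot": [0,0,0],"fingers": -0.9},{"travel": [-0.1,-1,0],"delta_rot": [0,0,0],"fingers": -0.9},{"travel": [0,0,0],"delta_rot": [0,0,0],"fingers": -0.9},{"travel": [0,0,0],"delta_rot": [0,0,0],"fingers": -0.9}])

```text
clock: 39.17
tcp_pos: [0.5536, -0.067, 0.1425]
orientation: [-0.001, 0.741, 0.671, -0.0]
wrist_force: [0.1, -0.7, 0.3]
finger_gap: 0.0814
grip_force: 0.0
```

```bash
python3 - <<'E'
from h import *
c=cam('top'); d=cam('side')
a=cv2.resize(c['color'][150:290,105:245],(400,400)); b=cv2.resize(d['color'][190:390,230:370],(400,571))
cv2.imwrite('pics/m7.png',cv2.cvtColor(np.hstack([cv2.copyMakeBorder(a,0,171,0,0,0),b]),cv2.COLOR_RGB2BGR))
E
```

```text
(no output)
```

View pics/m7.png

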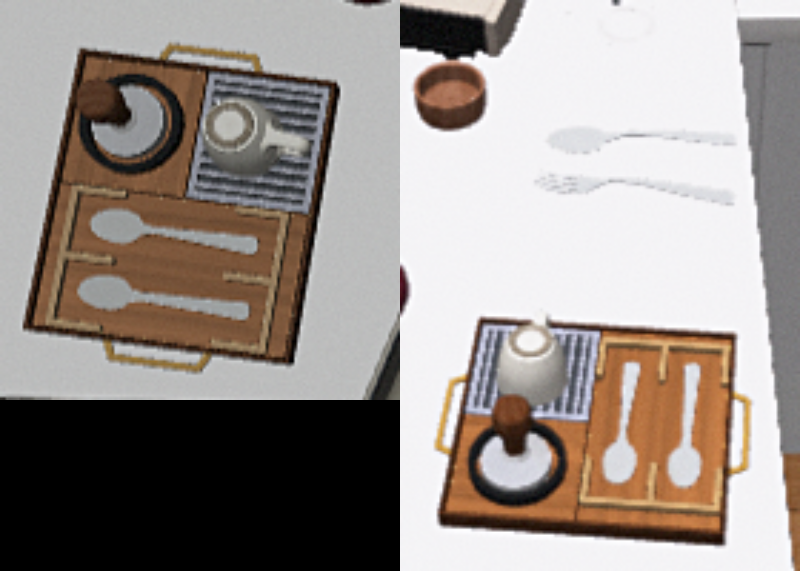

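The picture shows everything in place:
- **Cup:** upside down on the grid, body at about (245,140), handle away from the tamper and within the grid.
- **Tamper:** upright in its ring at about (130,122).
- **Teaspoons:** both in their slots, right way up.
- **Fork and dessert spoon:** where they were.

Handing in.

```bash
python3 -c "
from workcell import env
print(env.hand_in())"
```

```text
the job is handed in; nothing more can be done
None
```

The job is handed in: both teaspoons lie right way up in the rack slots, the tamper stands in its ring, the cup was set down upside down on the drip grid, the fork and dessert spoon were left where they lay, and it took about 40 s of the 99 s allowed.

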